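# Load the photo printer's paper cassette and start the print

## Task

Slide the large paper cassette that lies on the desk in front of the photo printer nose first into the slot in the printer's front, all the way home so that the shoulders of its wide tail meet the printer's face. Then press the green print button on top of the printer. Leave the other things on the desk where they are.

Things in the scene. Friction and masses are not known exactly. Their poses are not given: they have to be found in the camera images.
- printer: White compact photo printer, fixed, 150 mm deep (x), 190 wide (y), 68 high. Origin: centre of its underside, at desk level. +x points from front to back; the front face (x = -75 mm) looks toward the robot and has the cassette slot low in its middle. A dark screen on the rear half of the top stands up to 15 mm above it.
- slot (a point): Middle of the slot's mouth: on the printer's front face, y = 0, desk level; axes as the printer's, +x goes in. The slot is 114 mm wide, 33 high, open below: the cassette slides in on the desk itself. In the first 14 mm the mouth tapers from 126 mm wide at the face to 114. The bay ends 120 mm behind the face.
- cassette: Large black paper cassette: flat slab 160 mm long (x), on the desk, about 0.35 kg (varies). Origin: middle of its length and width, on its underside; +x to its nose. Front part, x -28 to +80 mm: 110 wide, 28 high, white paper window on top, nose corners cut 8 mm. Tail, x -80 to -28: dark grey, 142 wide, 24 high, light; centre of mass 12 mm ahead of the origin. Slides when pushed.
- shoulder (a point): Middle of the line between the cassette's two shoulders (the step, 28 mm behind its origin, from the 110 mm body to the 142 mm tail), on its underside; axes as the cassette's. It meets the point slot when the cassette is home: 108 mm inside, shoulders stopped by the printer's face, 2 mm of play each side.
- print_button (a joint): Travel of the print button: 0 m up, 0.005 m fully down; it springs back. About 1.2 N starts it moving, 4 N presses it fully down.
- button_top (a point): Centre of the top of the green round print button, 26 mm in diameter, standing 7 mm proud of the printer's top (75 mm above the desk), 25 mm behind the front face and 58 mm toward the printer's -y side. It is pressed straight down.
- card_cassette: Bystander: a smaller cassette of the same shape with a pale blue window, for card-size paper, 118 x 88 x 28 mm, lying to one side of the large one; it is not wanted. Origin: centre of its underside.
- paper_box: Bystander: a blue and cream box of photo paper, 152 x 108 x 34 mm, lying to one side. Origin: centre of its underside.
- mug: Bystander: blue mug, 82 mm across, 94 high, handle on its +y side, standing beside or behind the printer. Origin: centre of its underside.
- mouse: Bystander: black computer mouse, 108 mm long (x), 62 wide, 36 high, on the round blue mat (200 mm across, 4 mm thick) on the robot's right. Origin: centre of its underside.
- photo_frame: Bystander: standing black photo frame 135 mm wide, 185 high, 22 thick, on the right. Origin: centre of its underside.
- film_cases: Bystander: a pile of three film cases, 190 x 135 mm, 45 high, on the left. Origin: centre of its underside.
Not all that is in view belongs to the job. What is shaped like the printer but blue or yellow is not meant.

How it is judged (in metres and radians):
On the way, in this order (a step that is already met when the one before it is completed fails the run):
1. The cassette is fully home in the printer's slot, its shoulders within 4 mm of the face (x of shoulder in the frame of slot between -0.004 and 0.004 m and y of shoulder in the frame of slot between -0.006 and 0.006 m and height (world z) of shoulder below 0.006 m and angle between the x axis of cassette and the x axis of printer, either way round below 0.08 rad), for 0.2 s.
2. With the cassette home, the print button is pressed at least 3 mm down (value of joint print_button above 0.003 m and x of shoulder in the frame of slot above -0.004 m).
At the end, for the whole second after the job is handed in: The cassette rests flat in the slot, nose inside, its shoulders within 4 mm of the printer's face, within 6 mm of the slot's middle and 0.08 rad of its direction, at rest; the print button has been pressed at least 3 mm after that and has sprung back (all of step 1 and angle between cassette's own z axis and vertical below 0.06 rad and linear speed of cassette below 0.01 m/s and value of joint print_button below 0.002 m); the robot touches nothing.
It fails at once if Another thing on the desk (card cassette, paper box, mug, mouse, photo frame or film cases) is moved more than 25 mm (distance of any of card_cassette, paper_box, mug, mouse, photo_frame, film_cases from where it was at the start of the episode above 0.025 m).
It also fails if it takes over 72 s, if anything falls off the work surface, if the arm or the gripper's body presses on something with over 40 N, if the wrist force passes 120 N, or if a joint passes its speed limit or range.

## Robot

A 6-joint arm with a two-finger parallel gripper is mounted at the origin on the work surface. World frame = base frame: x ahead of the robot, y to its left, z up, the work surface at z = 0. Lengths are in m, angles in degrees, forces in N, time in s.
With the tool pointing down it reaches from about 0.25 to 0.725 m from the base axis. Payload 9.7 kg.
Tool frame: the origin (TCP) lies between the finger pads; the fingertips stand 19 mm ahead of it and the grasp point (between the pads) is the TCP; z points along the fingers, y is the line along which they close (so a half turn about z gives the same grasp; the last joint's range is limited). The gripper opens to 85 mm and grips with 20 to 120 N. Pads are 22 mm wide; open, the fingers measure 114 mm over their backs; the gripper's body (76 mm by 85 mm) begins 54 mm behind the grasp point. The pads swing forward as they close: fully open they stand 13 mm farther back than shut.
Start: joints at [-67.666, 4.979, 10.078, 95.1, 0, 90], TCP at [0.209, -0.509, 0.25] pointing down, gripper open.
Joint ranges: [-179.16, 179.16], [-48.56, 103.87], [-65.8, 70.77], [-126.05, 130.52], [-82.76, 87.17], [-180, 180]. Speed limits (degrees/s): [127.2, 127.2, 147.25, 180, 180, 180].

## Interface

Orientations are given as [roll, pitch, yaw] about the fixed x, y, z axes, in that order (R = Rz(yaw) Ry(pitch) Rx(roll)).
In Python, from workcell import bot gives the robot as it stands. The module is installed in compiled form; this text tells all that it offers.
- The arm moves only by the shell command python3 -m crank 'ROWS' [OPENING] [FORCE]. ROWS is JSON, a list that holds one entry, the list of rows, each a list of 6 numbers: the shift along the world's x, y, z as a fraction of full scale, then the turn, a rotation vector about the world's x, y, z as a fraction of full scale. In form: [[[x, y, z, wx, wy, wz], ...]]. A call has 1 to 20 rows; each row shifts and turns the commanded pose from where the row before left it; what a row does not reach is not made up. Full scale, the value 1, is 20 mm for a shift and 0.12 rad for a turn. A row lasts 1/12 s, in which the tool goes at most 41.7 mm and 7.16 degrees, less where a joint would pass 70% of its speed; a pose out of reach is approached as far as the arm can. A call with a number of a shift or a turn outside -1 to 1 is refused whole. A call with a gripper value outside its range is refused whole. OPENING is the opening, from 0 (shut) to 1 (fully open), set as the call begins (- or left out, the last holds). The fingers move at their own pace and stop on an object; FORCE is the grip in N (left out, the last holds). Time passes only in rows, so rows that do not move let the fingers close. It gives the time, the measured TCP pose, the force, the opening and the grip force at its end, in the units of the state.
- bot.get_obs(): the state, without advancing time (a new reading comes with each control period).
- bot.camera(name): name is "side" or "top" or "wrist"; returns the picture (384x512x3 uint8, red, green, blue); there is no depth.
- bot.camera_model(name): a dict with "vertical_fov" (degrees; the focal length in pixels is half the picture's height over the tangent of half this angle, whatever the lens; pixels are square), "cx", "cy" (the principal point, pixels), "R" (3x3) and "t" (3): a world point X has camera coordinates R X + t. Camera axes: x right, y down, z forward; pixel columns grow to the right and rows downward; lengths in m; the calibration is good to about 2 mm. The wrist camera is an equidistant fisheye: a pixel r from the principal point sees the ray r / f radians off the axis. A picture is of the moment at which its call begins: read the wrist's pose just before it. camera_model takes no time and is no camera call; for the wrist camera it gives the pose at the moment of the call.
- bot.job_done(): hands the job in; it is judged then, once.
The state is a dict: "time": time; "q": joint angles; "qd": joint speeds; "joint_efforts": joint torques, N m; "ee_pos": TCP position; "tcp_rot": TCP orientation; "wrist_force": force on the tool from outside, world axes, zero at the start; "torque": the same for the moment, N m; "opening": finger opening in m; "grasp_force": force on a finger pad.
Only numpy, scipy, OpenCV 4.12 (cv2) and the standard library are available. Lean on these libraries where they do the work, as an engineer would, in place of code of your own. Each camera call takes 0.05 s, during which the arm holds its last target. There are 200 camera calls.

## Working session

There is one attempt and no reset: what is moved stays moved. The work goes in short steps, Python scripts to look and compute and a shell command to move; the robot and the scene stay as the last step left them, time stands still between calls to the robot, and variables do not carry over. Pictures are saved under pics/ and viewed, at most 10 in all, crops included, and the job is handed in when it is done.

```bash
mkdir -p pics; python3 - <<'E'
from workcell import bot
import cv2
print(bot.get_obs())
for n in("top","side"):
    im=bot.camera(n); cv2.imwrite(f"pics/{n}0.png",cv2.resize(im[:,:,::-1],None,fx=1.5,fy=1.5,interpolation=cv2.INTER_CUBIC)); print(n,bot.camera_model(n))
E
```

```text
{'time': 0.0, 'q': array([-6.76652637e+01,  5.00907596e+00,  1.00340465e+01,  9.51005320e+01,
       -1.15286900e-03,  8.99976967e+01]), 'qd': array([-0.08200814,  0.03034441,  0.04764338, -0.03217996,  0.01215579,
        0.04098914]), 'joint_efforts': array([-3.94074877e-04, -5.20390606e+01,  4.64804149e+01,  1.61366706e-02,
        7.31939599e-05, -2.47799989e-05]), 'ee_pos': array([ 0.20892208, -0.50854039,  0.24959884]), 'tcp_rot': array([-1.79924438e+02,  1.14983047e-03,  2.23370410e+01]), 'wrist_force': array([ 0.41217943, -0.25443737, -0.16762165]), 'torque': array([-0.00277249, -0.07936056,  0.01141178]), 'grasp_force': 0.0, 'opening': 0.08553342735402501}
top {'vertical_fov': 45.492109398578755, 'cx': 251.17864093430788, 'cy': 184.30915929402542, 'R': array([[ 0.0059603 , -0.99997547,  0.00367983],
       [-0.98429743, -0.00651598, -0.17639758],
       [ 0.17641723, -0.00257066, -0.98431212]]), 't': array([-2.10271877e-04,  5.55518311e-01,  1.79590639e+00])}
side {'vertical_fov': 56.99316477829882, 'cx': 257.5395877171892, 'cy': 192.90492130357717, 'R': array([[-0.93714908, -0.3488425 , -0.00777921],
       [-0.23999403,  0.66059587, -0.71134799],
       [ 0.25328732, -0.66477215, -0.70279693]]), 't': array([0.49926651, 0.18370301, 1.13748626])}
```

View pics/top0.png

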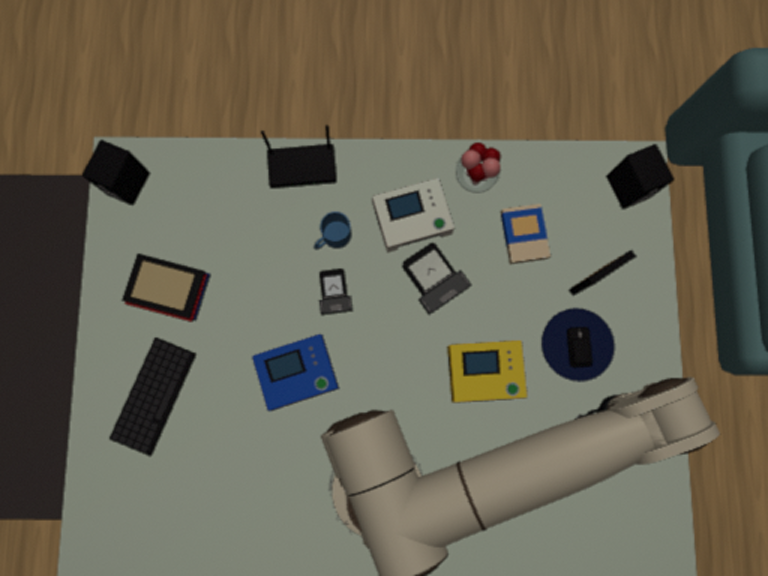

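View pics/side0.png

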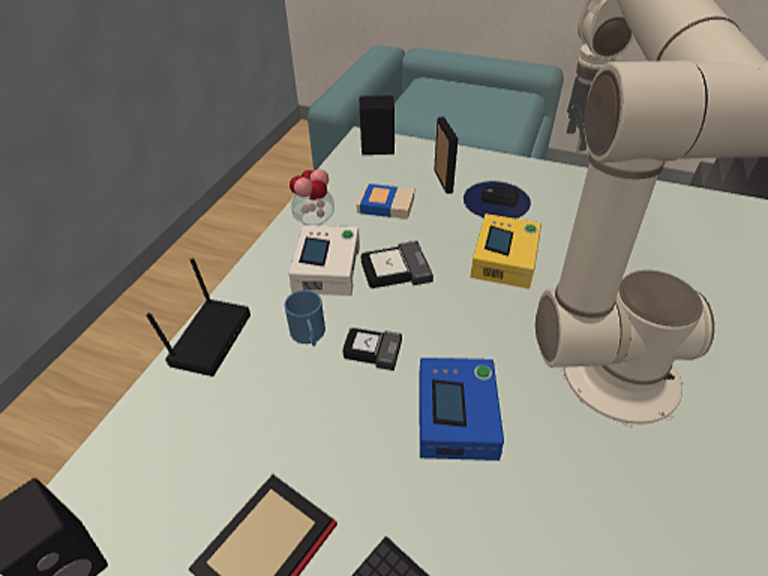

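Top view, 768x576 pixels. Could be taken for the cassette: the large black one at (437,277) and the smaller card cassette at (335,292). Could be taken for the printer: white at (413,213), blue at (295,372) and yellow at (487,371). By the description I choose the large cassette and the white printer, and check them in one crop.

```bash
python3 - <<'E'
from workcell import bot
import cv2,numpy as np
a=cv2.imread("pics/top0.png")
b=cv2.imread("pics/side0.png")
# top crop origin (365,165) x4 ; side crop origin (280,215) x...
A=cv2.resize(a[170:320,365:475],None,fx=4,fy=4,interpolation=cv2.INTER_CUBIC)
B=cv2.resize(b[220:300,285:440],None,fx=2.2,fy=2.2,interpolation=cv2.INTER_CUBIC)
c=np.zeros((600,800,3),np.uint8); c[:,:440]=A; c[:B.shape[0],450:450+B.shape[1]]=B
w=cv2.resize(bot.camera("wrist")[:,:,::-1],None,fx=.68,fy=.68); c[300:300+w.shape[0],450:450+w.shape[1]]=w[:,:350]
c=np.clip(c.astype(float)*1.5,0,255).astype(np.uint8)
cv2.imwrite("pics/crop1.png",c)
print(bot.camera_model("wrist"))
E
```

```text
{'vertical_fov': 65.70646984690485, 'cx': 252.69586639599038, 'cy': 192.03728567327133, 'R': array([[ 3.80372934e-01, -9.24833047e-01, -5.15638361e-04],
       [-8.88006763e-01, -3.65382372e-01,  2.79176845e-01],
       [-2.58380377e-01, -1.05733425e-01, -9.60239566e-01]]), 't': array([-0.54968563, -0.03679213,  0.37967756])}
```

View pics/crop1.png

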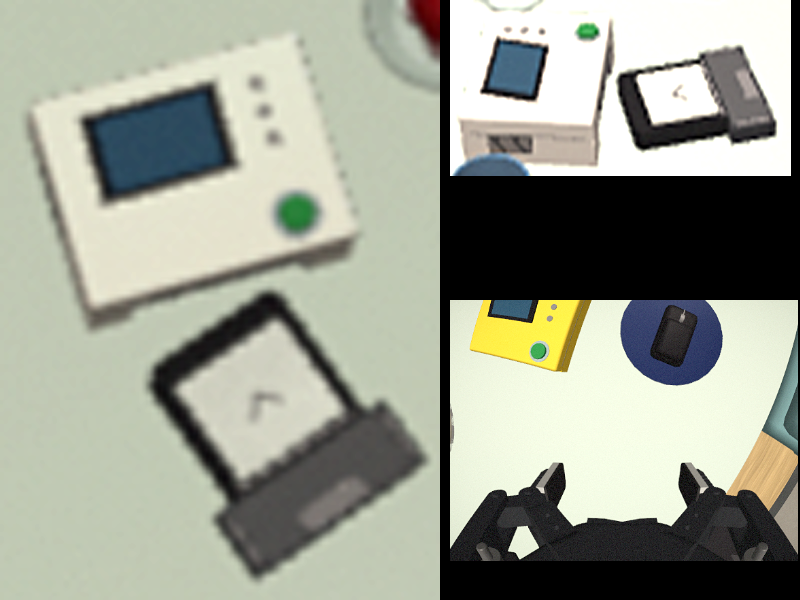

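Crop: the white printer, its front face toward the bottom (green button at (297,213)), and the large cassette with nose at (215,335) and tail at (320,490), turned relative to the printer. Both choices are confirmed.

```bash
cat >h.py <<'E'
from workcell import bot
import numpy as np, cv2
from scipy.optimize import least_squares
def ray(m,u,v,fish=False):
    f=192/np.tan(np.radians(m["vertical_fov"]/2)); x=(u-m["cx"])/f; y=(v-m["cy"])/f
    if fish:
        r=np.hypot(x,y); d=np.array([x/r*np.sin(r),y/r*np.sin(r),np.cos(r)])
    else: d=np.array([x,y,1])
    R=np.array(m["R"]); return -R.T@m["t"], R.T@d
def onz(m,u,v,z,fish=False):
    c,d=ray(m,u,v,fish); return (c+d*(z-c[2])/d[2])[:2]
def tri(rays):
    A=[];b=[]
    for c,d in rays:
        d=d/np.linalg.norm(d); P=np.eye(3)-np.outer(d,d); A.append(P); b.append(P@c)
    return np.linalg.lstsq(np.vstack(A),np.hstack(b),rcond=None)[0]
def proj(m,X,fish=False):
    f=192/np.tan(np.radians(m["vertical_fov"]/2)); p=np.array(m["R"])@X+m["t"]
    if fish:
        rr=np.hypot(p[0],p[1]); k=np.arctan2(rr,p[2])/rr*f; return np.array([m["cx"]+k*p[0],m["cy"]+k*p[1]])
    return np.array([m["cx"]+f*p[0]/p[2],m["cy"]+f*p[1]/p[2]])
def fit2(model,pts):
    model=np.array(model);pts=np.array(pts)
    T=lambda p:model@np.array([[np.cos(p[2]),np.sin(p[2])],[-np.sin(p[2]),np.cos(p[2])]])+p[:2]
    s=least_squares(lambda p:(T(p)-pts).ravel(),[*pts.mean(0),0]); return s.x,np.round((T(s.x)-pts)*1000,1)
PR=[(.075,.095),(.075,-.095),(-.075,-.095),(-.075,.095)]
TAIL=[(-.08,-.071),(-.08,.071),(-.028,.071),(-.028,-.071)]
E
python3 - <<'E'
from h import *
m=bot.camera_model("top")
o=lambda u,v:((365+u/4)/1.5-.3,(170+v/4)/1.5-.3)
P=[onz(m,*o(*p),.068) for p in [(30,105),(300,38),(355,237),(92,308)]]
p,e=fit2(PR,P);print("printer",p[:2],np.degrees(p[2]),e.tolist())
P=[onz(m,*o(*p),.024) for p in [(428,460),(258,578),(215,517),(388,403)]]
p,e=fit2(TAIL,P);print("cassette",p[:2],np.degrees(p[2]),e.tolist())
print("button",onz(m,*o(297,213),.075))
ms=bot.camera_model("side"); os=lambda u,v:((285+(u-450)/2.2)/1.5-.3,(220+v/2.2)/1.5-.3)
print("button tri",tri([ray(m,*o(297,213)),ray(ms,*os(588,31))]))
print("mark tri",tri([ray(m,*o(265,400)),ray(ms,*os(680,93))]))
print("card",onz(m,335/1.5,292/1.5,.028),"box",onz(m,525/1.5,233/1.5,.03))
E
```

```text
printer [ 0.72894462 -0.09400301] 15.425717811739606 [[1.3, 0.1], [3.1, 0.8], [-2.0, -3.5], [-2.4, 2.7]]
cassette [ 0.56339328 -0.15218415] 34.4292149818031 [[-1.9, -1.3], [-0.7, -0.4], [0.8, 0.2], [1.8, 1.5]]
button [ 0.69850474 -0.16244922]
button tri [ 0.69953133 -0.16241915  0.0736096 ]
mark tri [ 0.57888453 -0.14384202  0.02869444]
card [0.51587797 0.11600739] box [ 0.68303251 -0.40342701]
```

```bash
python3 -m crank '[[[0.95,0.77,0,0,0,0.74],[0.95,0.77,0,0,0,0.74],[0.95,0.77,0,0,0,0.74],[0.95,0.77,0,0,0,0.74],[0.95,0.77,0,0,0,0.74],[0.95,0.77,0,0,0,0.74],[0.95,0.77,0,0,0,0.74],[0.95,0.77,0,0,0,0.74],[0.95,0.77,0,0,0,0.74],[0.95,0.77,0,0,0,0.74],[0.95,0.77,0,0,0,0.74],[0.95,0.77,0,0,0,0.74],[0.95,0.77,0,0,0,0.74],[0.95,0.77,0,0,0,0.74],[0.95,0.77,0,0,0,0.74],[0.95,0.77,0,0,0,0.74],[0.95,0.77,0,0,0,0.74],[0.95,0.77,0,0,0,0.74],[0.95,0.77,0,0,0,0.74],[0,0,0,0,0,0.74]]]' 1 60; python3 - <<'E'
from h import *
import json
print(bot.get_obs()["q"].round(1))
m=bot.camera_model("wrist"); im=bot.camera("wrist")
json.dump({k:np.array(v).tolist() for k,v in m.items()},open("w1.json","w"))
cv2.imwrite("pics/w1.png",cv2.resize(np.clip(im[:,:,::-1]*1.2,0,255).astype(np.uint8),None,fx=1.5,fy=1.5,interpolation=cv2.INTER_CUBIC))
E
```

```text
time: 1.82
ee_pos: [0.5724, -0.2135, 0.249]
tcp_rot: [180.0, -0.1, 124.5]
wrist_force: [0.2, -0.6, -0.1]
opening: 0.0854
grasp_force: 0.0
[-20.5  13.7  19.8  96.2   0.1  35. ]
```

View pics/w1.png

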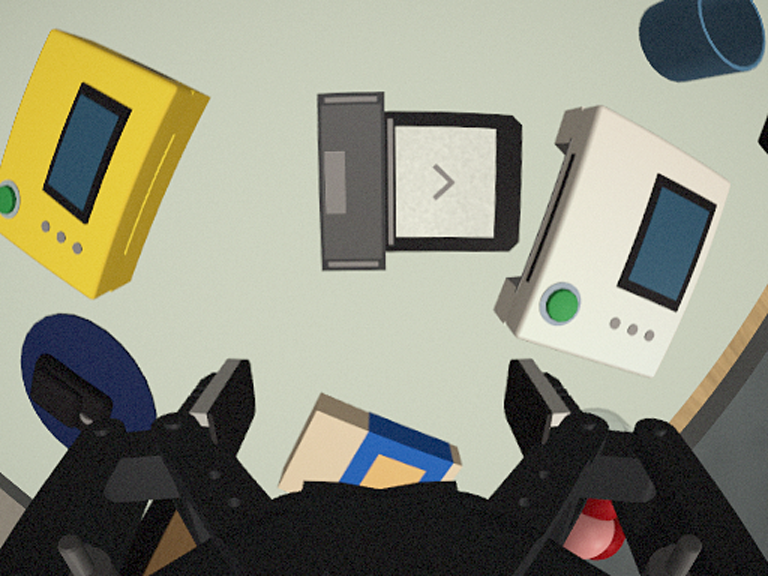

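Wrist view: tail corners at (384,93), (318,95), (323,270), (385,269). Printer top corners at (603,106), (730,184), (655,376), (518,345). Button at (561,304).

```bash
python3 - <<'E'
from h import *
import json
m=json.load(open("w1.json")); o=lambda u,v:(u/1.5-.2,v/1.5-.2)
Z=lambda p,z:onz(m,*o(*p),z,True)
p,e=fit2(PR,[Z(q,.068) for q in[(730,184),(655,376),(518,345),(603,106)]]);print("printer",p[:2],np.degrees(p[2]),e.tolist())
slot=p[:2]-.075*np.array([np.cos(p[2]),np.sin(p[2])])
c,e=fit2(TAIL,[Z(q,.024) for q in[(323,270),(318,95),(384,93),(385,269)]]);print("cass",c[:2],np.degrees(c[2]),e.tolist())
r=lambda a:np.array([[np.cos(a),-np.sin(a)],[np.sin(a),np.cos(a)]])
print("nose mid",Z((521,182),.028),"pred",c[:2]+r(c[2])@[.08,0])
print("slot",slot,"home",slot+r(p[2])@[.028,0],"cass in slot",r(p[2]).T@(c[:2]-slot))
print("button",Z((561,304),.075),"pred",p[:2]+r(p[2])@[-.05,-.058])
print("grip wing L",c[:2]+r(c[2])@[-.054,.07])
t=bot.camera_model("top")
a=lambda u,v:((365+u/4)/1.5-.3,(170+v/4)/1.5-.3)
for n,A,B in(("btn",(297,213),(561,304)),("tailBR",(428,460),(323,270)),("tailSL",(215,517),(384,93))):print(n,tri([ray(t,*a(*A)),ray(m,*o(*B),True)]))
E
```

```text
printer [ 0.73632879 -0.09056467] 17.608305399669373 [[1.4, 3.5], [4.4, -2.7], [-3.1, 1.3], [-2.7, -2.0]]
cass [ 0.56775668 -0.14885303] 35.10418330546035 [[-0.2, -1.1], [-1.0, 0.5], [-0.1, 0.9], [1.3, -0.3]]
nose mid [ 0.63209265 -0.10138439] pred [ 0.6332053  -0.10284784]
slot [ 0.66484278 -0.11325278] home [ 0.69153089 -0.10478255] cass in slot [-0.10330667 -0.00456295]
button [ 0.70030851 -0.15957101] pred [ 0.70621691 -0.16097259]
grip wing L [ 0.48332431 -0.122639  ]
btn [ 0.69596644 -0.16053911  0.08341088]
tailBR [ 0.54390455 -0.25851559 -0.00106952]
tailSL [ 0.50200394 -0.10844401  0.01616772]
```

```bash
python3 -m crank '[[[-0.5,0.55,-0.4,0,0,0],[-0.55,0.6,-0.4,0,0,0],[-0.55,0.6,-0.4,0,0,0],[-0.55,0.6,-0.4,0,0,0],[-0.55,0.6,-0.4,0,0,0],[-0.55,0.6,-0.4,0,0,0],[-0.55,0.6,-0.4,0,0,0],[-0.55,0.55,-0.4,0,0,0],[0,0,0,0,0,0],[0,0,0,0,0,0]]]'; python3 - <<'E'
from h import *
import json
m=bot.camera_model("wrist"); im=bot.camera("wrist")
json.dump({k:np.array(v).tolist() for k,v in m.items()},open("w2.json","w"))
cv2.imwrite("pics/w2.png",cv2.resize(np.clip(im[:,:,::-1]*1.2,0,255).astype(np.uint8),None,fx=1.5,fy=1.5,interpolation=cv2.INTER_CUBIC))
E
```

```text
time: 2.7
ee_pos: [0.4826, -0.1222, 0.1864]
tcp_rot: [-180.0, 0.0, 124.0]
wrist_force: [0.1, 0.5, 0.4]
opening: 0.0852
grasp_force: 0.0
```

View pics/w2.png

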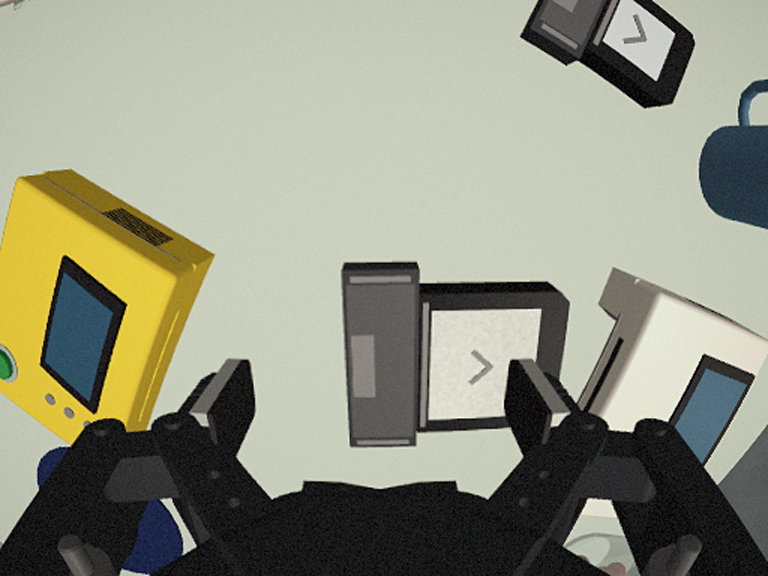

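Wrist view 2: tail top corners at (345,272), (419,270), (414,444), (350,445). Printer front-left top corner at (652,294), button hidden. I fit both poses jointly over the views.

```bash
python3 - <<'E'
from h import *
import json
T=bot.camera_model("top");S=bot.camera_model("side");W1=json.load(open("w1.json"));W2=json.load(open("w2.json"))
a=lambda u,v:((365+u/4)/1.5-.3,(170+v/4)/1.5-.3); s=lambda u,v:((285+(u-450)/2.2)/1.5-.3,(220+v/2.2)/1.5-.3); o=lambda u,v:(u/1.5-.2,v/1.5-.2)
PT=[(x,y,.068) for x,y in PR]; B=(-.05,-.058,.075); CT=[(x,y,.024) for x,y in TAIL]
P=[(T,0,a,p,q,.6) for p,q in zip(PT+[B],[(30,105),(300,38),(355,237),(92,308),(297,213)])]+[(S,0,s,B,(588,31),.6)]+\
  [(W1,1,o,p,q,1) for p,q in zip(PT+[B],[(730,184),(655,376),(518,345),(603,106),(561,304)])]+[(W2,1,o,PT[3],(652,294),1)]
C=[(T,0,a,p,q,.6) for p,q in zip(CT,[(428,460),(258,578),(215,517),(388,403)])]+[(W1,1,o,p,q,1) for p,q in zip(CT,[(323,270),(318,95),(384,93),(385,269)])]+\
  [(W2,1,o,p,q,1) for p,q in zip(CT,[(350,445),(345,272),(419,270),(414,444)])]
def f(L,x0):
    def X(p,q): c,s_=np.cos(p[2]),np.sin(p[2]); return np.array([p[0]+c*q[0]-s_*q[1],p[1]+s_*q[0]+c*q[1],q[2]])
    R=lambda p:np.array([w*(proj(m,X(p,q),fi)-np.array(oo(*uv))) for m,fi,oo,q,uv,w in L])
    r=least_squares(lambda p:R(p).ravel(),x0,loss="soft_l1"); print(r.x[:2].round(4),np.degrees(r.x[2]).round(2)); print(R(r.x).round(1).tolist()); return r.x
p=f(P,[.73,-.09,.28]); c=f(C,[.565,-.15,.6])
r=lambda a:np.array([[np.cos(a),-np.sin(a)],[np.sin(a),np.cos(a)]])
sl=p[:2]-r(p[2])@[.075,0]
print("slot",sl,"cass in slot",r(p[2]).T@(c[:2]-sl),"grip L",c[:2]+r(c[2])@[-.054,.07],"button",p[:2]+r(p[2])@[-.05,-.058])
print("btn 3D",tri([ray(T,*a(297,213)),ray(S,*s(588,31)),ray(W1,*o(561,304),True)]))
print("tail 3D",[tri([ray(W1,*o(*A),True),ray(W2,*o(*B_),True)]).round(4).tolist() for A,B_ in zip([(323,270),(318,95),(384,93),(385,269)],[(350,445),(345,272),(419,270),(414,444)])])
E
```

```text
[ 0.7346 -0.0918] 17.86
[[-0.6, -0.3], [-1.1, -1.7], [0.5, -1.2], [-0.1, -0.0], [-0.0, -0.9], [-0.7, -0.3], [0.5, -1.8], [-0.5, 3.0], [-2.7, -1.7], [-4.6, -0.3], [1.2, 4.1], [1.5, 0.1]]
[ 0.5679 -0.1493] 34.78
[[-0.2, -0.5], [-0.3, -0.6], [-0.4, -0.7], [-0.7, -1.0], [-1.0, 0.6], [-0.2, -0.8], [0.6, -0.4], [0.3, 1.0], [-0.4, 1.0], [-2.5, -1.0], [0.3, -0.4], [1.0, 1.1]]
slot [ 0.66325058 -0.11479678] cass in slot [-0.1013146  -0.00358356] grip L [ 0.48363096 -0.1225847 ] button [ 0.70483018 -0.16233767]
btn 3D [ 0.69914818 -0.16081515  0.07559267]
tail 3D [[0.5431, -0.2526, 0.0224], [0.4635, -0.1366, 0.025], [0.5043, -0.1076, 0.0238], [0.5843, -0.2232, 0.0229]]
```

```bash
python3 -m crank '[[[0.02,0.02,-0.9,0,0,0.1],[0,0,-0.9,0,0,0],[0,0,-0.9,0,0,0],[0,0,-0.9,0,0,0],[0,0,-0.9,0,0,0],[0,0,-0.9,0,0,0],[0,0,-0.9,0,0,0],[0,0,-0.9,0,0,0],[0,0,-0.85,0,0,0],[0,0,0,0,0,0],[0,0,0,0,0,0]]]'; python3 -m crank '[[[0,0,0,0,0,0],[0,0,0,0,0,0],[0,0,0,0,0,0],[0,0,0,0,0,0],[0,0,0,0,0,0],[0,0,0,0,0,0],[0,0,0,0,0,0],[0,0,0,0,0,0]]]' 0.3 50
python3 - <<'E'
from h import *
import json
print(bot.get_obs()["q"].round(1))
W=json.load(open("w1.json"));o=lambda u,v:(u/1.5-.2,v/1.5-.2)
for n,A,B,z in(("top front",(518,345),(603,106),.068),("slotline",(528,282),(574,152),.034),("screen",(618,282),(659,175),.075),("screen back",(678,311),(716,187),.08),("back",(655,376),(730,184),.068),("left",(603,106),(730,184),.068),("right",(518,345),(655,376),.068)):
    a,b=[onz(W,*o(*q),z,True) for q in(A,B)];print(n,(np.degrees(np.arctan2(*(b-a)[::-1]))-90).round(1))
E
```

```text
time: 3.67
ee_pos: [0.4834, -0.1222, 0.0251]
tcp_rot: [-179.9, -0.0, 124.7]
wrist_force: [0.1, -0.1, 0.2]
opening: 0.0854
grasp_force: 0.0
time: 4.33
ee_pos: [0.4842, -0.122, 0.0269]
tcp_rot: [179.9, 0.1, 124.8]
wrist_force: [-1.4, -0.5, 6.1]
opening: 0.0505
grasp_force: 52.1
[-14.1  -0.2 -20.2  69.9  -0.   41.1]
top front 17.4
slotline 17.2
screen 15.5
screen back 21.1
back 17.3
left -74.0
right -70.0
```

```bash
python3 -m crank '[[[-0.05,0.16,0.1,0,0,-0.32],[-0.05,0.16,0,0,0,-0.32],[-0.05,0.16,0,0,0,-0.32],[-0.05,0.16,0,0,0,-0.32],[-0.05,0.16,0,0,0,-0.32],[-0.05,0.16,0,0,0,-0.32],[-0.05,0.16,0,0,0,-0.32],[-0.05,0.16,0,0,0,-0.32],[0,0,0,0,0,0],[0,0,0,0,0,0]]]'; python3 - <<'E'
from h import *
import json
m=bot.camera_model("wrist"); im=bot.camera("wrist")
json.dump({k:np.array(v).tolist() for k,v in m.items()},open("w3.json","w"))
t=bot.camera("top"); A=cv2.resize(t[105:215,235:325,::-1],None,fx=5,fy=5,interpolation=cv2.INTER_CUBIC)
W=cv2.resize(im[100:300,200:,::-1],None,fx=1.1,fy=1.1,interpolation=cv2.INTER_CUBIC)
c=np.zeros((550,800,3),np.uint8); c[:,:450]=A; c[:220,455:455+343]=W[:,:343]
cv2.imwrite("pics/c3.png",np.clip(c*1.3,0,255).astype(np.uint8))
E
```

```text
time: 5.17
ee_pos: [0.4754, -0.0961, 0.0276]
tcp_rot: [180.0, 0.0, 107.3]
wrist_force: [-0.9, -0.3, -1.6]
opening: 0.0503
grasp_force: 52.3
```

View pics/c3.png

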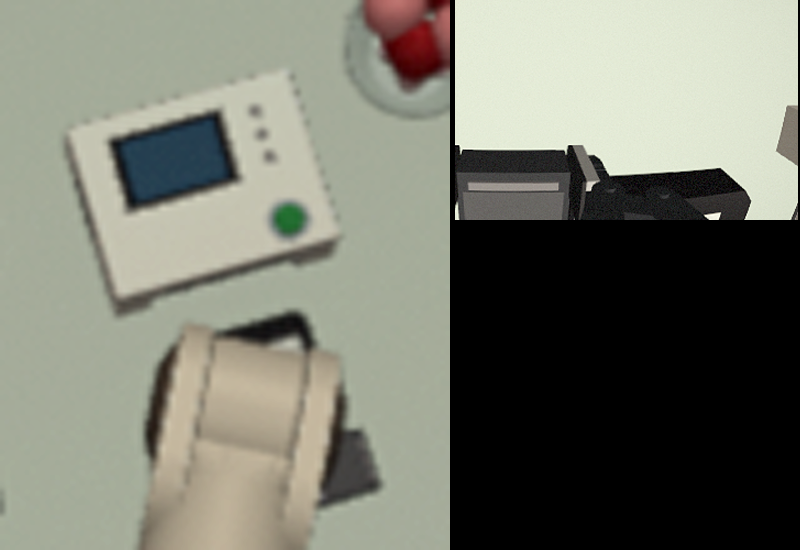

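The top crop shows the cassette turned parallel with the printer front. Right tail corners at (362,430) and (380,488), nose from (218,330) to (300,312), mouth between the feet at (155,300) and (290,262).

```bash
python3 - <<'E'
from h import *
T=bot.camera_model("top"); o=lambda u,v:(235+u/5-.4,105+v/5-.4)
th=np.radians(17.0); U=np.array([np.cos(th),np.sin(th)]);V=np.array([-U[1],U[0]])
uv=lambda p:np.round([U@p*1000,V@p*1000],1)
for n,q,z in(("tail BR",(380,488),.024),("tail SR",(362,430),.024),("nose L",(218,330),.028),("nose R",(300,312),.028),("btn",(289,219),.075),("PFL",(118,302),.068),("PFR",(338,240),.068),("PBL",(68,135),.068),("PBR",(290,70),.068),("mouthL z33",(155,300),.033),("mouthR z33",(290,262),.033)): print(n,uv(onz(T,*o(*q),z)))
s=bot.get_obs();p=s["ee_pos"][:2];print("tcp",uv(p), s["tcp_rot"])
E
```

```text
tail BR [ 396.8 -370.6]
tail SR [ 446.5 -371.3]
nose L [ 558.9 -283. ]
nose R [ 554. -352.]
btn [ 621.2 -359.2]
PFL [ 596.5 -207.9]
PFR [ 594.7 -393.1]
PBL [ 741.4 -209.1]
PBR [ 742.4 -399.1]
mouthL z33 [ 596.7 -240.3]
mouthR z33 [ 595.6 -356. ]
tcp [ 426.5 -231. ] [ 1.79998661e+02 -2.27403670e-03  1.07243148e+02]
```

```bash
python3 -m crank '[[[0.24,0.07,0,0,0,0],[0.24,0.073,0,0,0,0],[0.24,0.073,0,0,0,0],[0.24,0.073,0,0,0,0],[0.24,0.073,0,0,0,0],[0.24,0.073,0,0,0,0],[0.24,0.073,0,0,0,0],[0.24,0.073,0,0,0,0],[0.24,0.073,0,0,0,0],[0.24,0.073,0,0,0,0]]]'; python3 -m crank '[[[0.24,0.073,0,0,0,0],[0.24,0.073,0,0,0,0],[0,0,0,0,0,0]]]';python3 -m crank '[[[0.24,0.073,0,0,0,0],[0.24,0.073,0,0,0,0],[0,0,0,0,0,0]]]'
```

```text
time: 6.1
ee_pos: [0.5239, -0.0814, 0.0272]
tcp_rot: [-180.0, -0.0, 107.2]
wrist_force: [0.2, -0.5, -1.1]
opening: 0.0503
grasp_force: 52.3
time: 6.35
ee_pos: [0.5341, -0.0784, 0.0273]
tcp_rot: [180.0, 0.0, 107.2]
wrist_force: [0.7, 0.5, -2.4]
opening: 0.0506
grasp_force: 52.3
time: 6.6
ee_pos: [0.5435, -0.0755, 0.0274]
tcp_rot: [180.0, 0.0, 107.2]
wrist_force: [0.6, -0.0, -1.4]
opening: 0.0503
grasp_force: 52.4
```

```bash
python3 -m crank '[[[0.24,0.073,0,0,0,0],[0.24,0.073,0,0,0,0],[0.24,0.073,0,0,0,0],[0,0,0,0,0,0]]]'; python3 - <<'E'
from h import *
t=bot.camera("top"); A=cv2.resize(t[105:215,235:325,::-1],None,fx=5,fy=5,interpolation=cv2.INTER_CUBIC)
cv2.imwrite("pics/c4.png",np.clip(A*1.3,0,255).astype(np.uint8))
E
```

```text
time: 6.93
ee_pos: [0.558, -0.0711, 0.0273]
tcp_rot: [180.0, 0.0, 107.2]
wrist_force: [1.0, -0.3, -2.1]
opening: 0.0505
grasp_force: 52.4
```

View pics/c4.png

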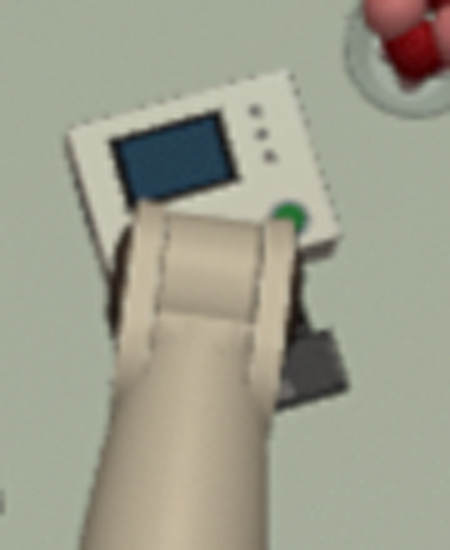

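```bash
python3 -m crank '[[[0,0,0,0,0,0],[0,0,0,0,0,0],[0,0,0,0,0,0],[0,0,0,0,0,0],[0,0,0,0,0,0],[0,0,0.5,0,0,0],[0,0,0.9,0,0,0],[0,0,0.9,0,0,0],[0,0,0.9,0,0,0],[0,0,0.9,0,0,0]]]' 1; python3 -m crank '[[[-0.125,-0.3,0,0,0,0.94],[-0.125,-0.3,0,0,0,0.94],[-0.125,-0.3,0,0,0,0.94],[-0.125,-0.3,0,0,0,0.94],[-0.125,-0.3,0,0,0,0.94],[-0.125,-0.3,0,0,0,0.94],[-0.125,-0.3,0,0,0,0.94],[-0.125,-0.3,0,0,0,0.94],[-0.125,-0.3,0,0,0,0.94],[-0.125,-0.3,0,0,0,0.94],[-0.125,-0.3,0,0,0,0.94],[-0.125,-0.3,0,0,0,0.94],[-0.125,-0.3,0,0,0,0.94],[-0.125,-0.3,0,0,0,0.86],[0,0,0,0,0,0],[0,0,0,0,0,0]]]'; python3 - <<'E'
from h import *
import json
print(bot.get_obs()["q"].round(1))
m=bot.camera_model("wrist"); im=bot.camera("wrist")
json.dump({k:np.array(v).tolist() for k,v in m.items()},open("w5.json","w"))
cv2.imwrite("pics/w5.png",cv2.resize(np.clip(im[:,:,::-1]*1.2,0,255).astype(np.uint8),None,fx=1.5,fy=1.5,interpolation=cv2.INTER_CUBIC))
E
```

```text
time: 7.82
ee_pos: [0.557, -0.0714, 0.111]
tcp_rot: [180.0, 0.0, 107.2]
wrist_force: [-0.1, -0.0, -0.1]
opening: 0.0851
grasp_force: 0.0
time: 9.15
ee_pos: [0.5221, -0.1555, 0.11]
tcp_rot: [-180.0, 0.0, -163.1]
wrist_force: [-0.5, 0.4, 0.4]
opening: 0.0852
grasp_force: 0.0
[-16.6   3.8  -6.7  79.5   0.  -33.5]
```

View pics/w5.png

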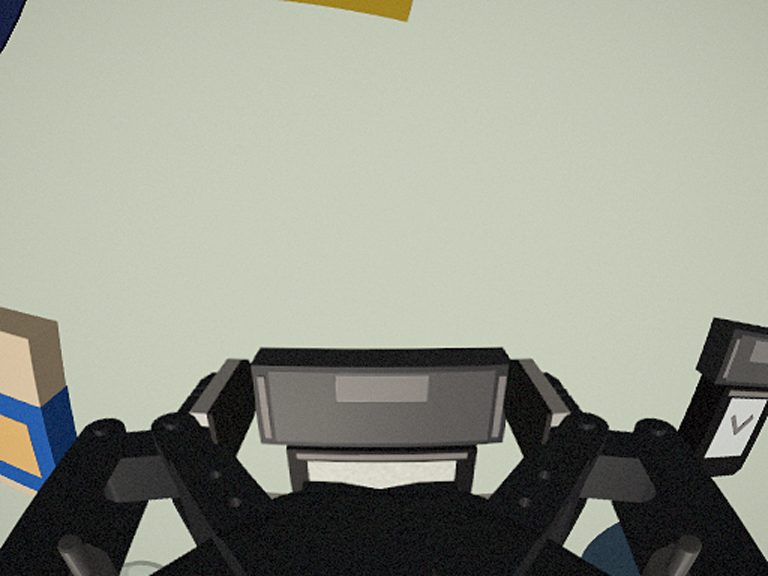

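Wrist view 5: the tail's back edge is square across. Base corners near (260,348) and (505,348), top corners at (258,368) and (507,366).

```bash
python3 - <<'E'
from h import *
import json
W=json.load(open("w5.json"));o=lambda u,v:(u/1.5-.2,v/1.5-.2)
th=np.radians(17.0); U=np.array([np.cos(th),np.sin(th)]);V=np.array([-U[1],U[0]])
for q,z in(((260,348),0),((505,348),0),((258,368),.024),((507,366),.024),((262,444),.024),((502,440),.024)):
    p=onz(W,*o(*q),z,True);print(q,np.round([U@p*1000,V@p*1000],1))
E
python3 -m crank '[[[0,0,-0.9,0,0,0],[0,0,-0.9,0,0,0],[0,0,-0.9,0,0,0],[0,0,-0.9,0,0,0],[0,0,-0.7,0,0,0],[0,0,-0.4,0,0,0],[0,0,0,0,0,0],[0,0,0,0,0,0]]]'
```

```text
(260, 348) [ 487.7 -371.8]
(505, 348) [ 488.  -227.2]
(258, 368) [ 488.8 -366.9]
(507, 366) [ 487.9 -232.5]
(262, 444) [ 539.9 -370.8]
(502, 440) [ 537.3 -229.3]
time: 9.87
ee_pos: [0.5221, -0.1552, 0.0156]
tcp_rot: [180.0, -0.0, -162.9]
wrist_force: [0.1, -0.1, 0.9]
opening: 0.0854
grasp_force: 0.0
```

```bash
python3 -m crank '[[[0.24,0.073,0,0,0,0],[0.24,0.073,0,0,0,0],[0.24,0.073,0,0,0,0],[0.24,0.073,0,0,0,0],[0.24,0.073,0,0,0,0],[0.24,0.073,0,0,0,0],[0.24,0.073,0,0,0,0]]]'; python3 -m crank '[[[0.24,0.073,0,0,0,0],[0.24,0.073,0,0,0,0],[0.24,0.073,0,0,0,0],[0.24,0.073,0,0,0,0]]]';python3 -m crank '[[[0.24,0.073,0,0,0,0],[0.24,0.073,0,0,0,0],[0,0,0,0,0,0]]]'
```

```text
time: 10.45
ee_pos: [0.5559, -0.1451, 0.0153]
tcp_rot: [-180.0, -0.0, -162.9]
wrist_force: [-3.1, 0.2, 1.9]
opening: 0.0855
grasp_force: 1.6
time: 10.78
ee_pos: [0.5752, -0.1392, 0.0153]
tcp_rot: [180.0, -0.0, -162.9]
wrist_force: [-2.8, -1.7, 3.2]
opening: 0.0852
grasp_force: 1.7
time: 11.03
ee_pos: [0.5855, -0.136, 0.0152]
tcp_rot: [-180.0, 0.1, -162.9]
wrist_force: [-0.1, -0.4, 0.4]
opening: 0.0854
grasp_force: 0.0
```

```bash
python3 -m crank '[[[0.12,0.036,0,0,0,0],[0.12,0.036,0,0,0,0],[0.12,0.036,0,0,0,0]]]'; for i in 1 2; do python3 -m crank '[[[0.12,0.036,0,0,0,0]]]'|grep -E "ee_pos|wrist"; done
```

```text
time: 11.28
ee_pos: [0.5916, -0.1342, 0.0152]
tcp_rot: [180.0, -0.0, -162.9]
wrist_force: [-2.9, -1.5, 0.4]
opening: 0.0853
grasp_force: 1.0
ee_pos: [0.5941, -0.1335, 0.0152]
wrist_force: [-2.4, -1.3, -0.5]
ee_pos: [0.5965, -0.1327, 0.0152]
wrist_force: [-2.7, -0.6, 1.0]
```

```bash
for i in 1 2 3 4; do python3 -m crank '[[[0.1,0.03,0,0,0,0]]]'|grep -E "ee_pos|wrist"; done
```

```text
ee_pos: [0.5986, -0.1321, 0.0151]
wrist_force: [-1.9, -0.8, -0.5]
ee_pos: [0.6006, -0.1315, 0.0151]
wrist_force: [-1.8, -0.5, -0.8]
ee_pos: [0.6018, -0.131, 0.0151]
wrist_force: [-15.0, -3.8, 7.5]
ee_pos: [0.602, -0.1308, 0.015]
wrist_force: [-23.9, -3.8, 12.2]
```

```bash
python3 -m crank '[[[0,0,0,0,0,0],[-0.5,-0.15,0,0,0,0],[-0.5,-0.15,0,0,0,0],[0,0,0.9,0,0,0],[0,0,0.9,0,0,0],[0,0,0.9,0,0,0],[0,0,0.9,0,0,0],[0,0,0.9,0,0,0],[0,0,0.9,0,0,0],[0,0,0.9,0,0,0],[0,0,0,0,0,0]]]'; python3 - <<'E'
from h import *
import json
m=bot.camera_model("wrist"); im=bot.camera("wrist")
json.dump({k:np.array(v).tolist() for k,v in m.items()},open("w6.json","w"))
cv2.imwrite("pics/w6.png",cv2.resize(np.clip(im[:,:,::-1]*1.2,0,255).astype(np.uint8),None,fx=1.5,fy=1.5,interpolation=cv2.INTER_CUBIC))
E
```

```text
time: 12.7
ee_pos: [0.5862, -0.1366, 0.1456]
tcp_rot: [-179.8, 0.3, -162.9]
wrist_force: [1.8, -0.2, 1.5]
opening: 0.0855
grasp_force: 0.0
```

View pics/w6.png

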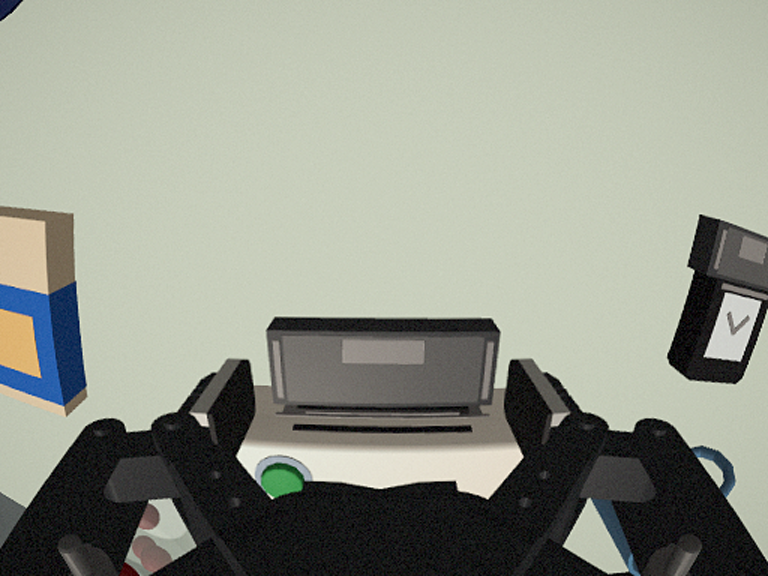

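Wrist view 6: the tail stands square against the printer's face (shoulder edge at row ~405). Button at (283,474), screened a little by the gripper.

```bash
python3 - <<'E'
from h import *
import json
W=json.load(open("w6.json"));o=lambda u,v:(u/1.5-.2,v/1.5-.2)
th=np.radians(17.0); U=np.array([np.cos(th),np.sin(th)]);V=np.array([-U[1],U[0]])
for n,q,z in(("tail bl",(268,320),0),("tail br",(498,320),0),("back top l",(268,332),.024),("back top r",(498,332),.024),("sh l",(275,404),.024),("sh r",(494,402),.024),("printer base l",(254,386),0),("btn",(283,474),.075),("top edge",(245,444),.068),("top edge r",(520,444),.068)):
    p=onz(W,*o(*q),z,True);print(n,np.round([U@p*1000,V@p*1000],1),p.round(4))
E
python3 -m crank '[[[0.97,-0.2,0,0,0,0],[0.97,-0.2,0,0,0,0],[0.97,-0.2,0,0,0,0],[0.97,-0.2,0,0,0,0],[0.97,-0.2,0,0,0,0],[0.95,-0.2,0,0,0,0],[0,0,-0.5,0,0,0],[0,0,-0.5,0,0,0],[0,0,0,0,0,0],[0,0,0,0,0,0]]]' 0
```

```text
tail bl [ 551.3 -376. ] [ 0.6371 -0.1984]
tail br [ 550.8 -223.8] [ 0.5922 -0.053 ]
back top l [ 550.  -370.1] [ 0.6341 -0.1931]
back top r [ 549.5 -230. ] [ 0.5928 -0.0593]
sh l [ 601.1 -370.4] [ 0.6831 -0.1784]
sh r [ 599.3 -227.3] [ 0.6395 -0.0421]
printer base l [ 601.7 -391.1] [ 0.6898 -0.1981]
btn [ 617.4 -356.9] [ 0.6948 -0.1608]
top edge [ 602.4 -379.2] [ 0.687  -0.1865]
top edge r [ 602.  -221.2] [ 0.6404 -0.0355]
time: 13.58
ee_pos: [0.699, -0.1601, 0.1197]
tcp_rot: [179.9, -0.1, -162.9]
wrist_force: [1.0, -0.4, 0.3]
opening: 0.0003
grasp_force: 0.0
```

Shoulders and face agree to about 2 mm, so the cassette is home. Now pressing the button.

```bash
python3 -m crank '[[[0.06,-0.03,-0.4,0,0,0],[0,0,-0.4,0,0,0],[0,0,-0.25,0,0,0],[0,0,0,0,0,0]]]'|grep -E "ee_pos|wrist"; for i in 1 2 3 4 5 6; do python3 -m crank '[[[0,0,-0.1,0,0,0]]]'|grep -E "ee_pos|wrist"; done
```

```text
ee_pos: [0.7008, -0.1608, 0.0987]
wrist_force: [-0.8, 0.8, -0.3]
ee_pos: [0.7014, -0.161, 0.0983]
wrist_force: [-0.1, 0.3, -0.5]
ee_pos: [0.7017, -0.161, 0.0965]
wrist_force: [-1.7, -0.5, 0.6]
ee_pos: [0.7017, -0.161, 0.0945]
wrist_force: [1.0, -0.3, -0.3]
ee_pos: [0.7018, -0.1611, 0.0925]
wrist_force: [-0.0, 0.2, 1.8]
ee_pos: [0.7017, -0.161, 0.0906]
wrist_force: [-1.0, 0.3, 3.3]
ee_pos: [0.7018, -0.161, 0.0888]
wrist_force: [-3.6, 0.3, 19.3]
```

```bash
python3 -m crank '[[[0,0,0,0,0,0],[0,0,0.3,0,0,0],[0,0,0.8,0,0,0],[0,0,0.9,0,0,0],[0,0,0.9,0,0,0],[-0.8,0,0.8,0,0,0],[-0.8,0,0.8,0,0,0],[-0.8,0,0.5,0,0,0],[-0.8,0,0,0,0,0],[-0.8,0,0,0,0,0],[-0.8,0,0,0,0,0],[-0.8,0,0,0,0,0],[-0.8,0,0,0,0,0],[-0.8,0,0,0,0,0],[-0.8,0,0,0,0,0],[-0.8,0,0,0,0,0],[-0.8,0,0,0,0,0],[0,0,0,0,0,0],[0,0,0,0,0,0]]]'; python3 - <<'E'
from h import *
t=bot.camera("top"); A=cv2.resize(t[105:215,235:325,::-1],None,fx=5,fy=5,interpolation=cv2.INTER_CUBIC)
cv2.imwrite("pics/end.png",np.clip(A*1.3,0,255).astype(np.uint8))
E
```

```text
time: 16.0
ee_pos: [0.5095, -0.1611, 0.1889]
tcp_rot: [-180.0, 0.1, -162.9]
wrist_force: [0.5, -0.3, 1.2]
opening: 0.0003
grasp_force: 0.0
```

View pics/end.png

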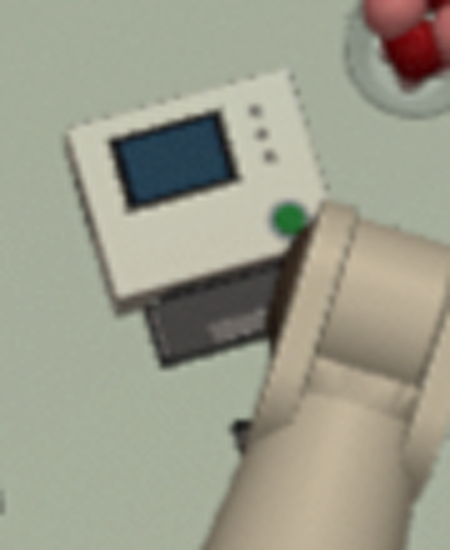

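The tail sits flush against the printer's front at (220,310), the button is up at (289,219), and the arm is clear.

```bash
python3 -c "
from workcell import bot
print(bot.job_done())"
```

```text
the job is handed in; nothing more can be done
None
```

I slid the large cassette home in the white printer (shoulders within about 2 mm of the face), pressed the print button fully down, drew the arm clear, and handed the job in at about 16 s; no verdict came back.

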